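# Lock the cam-arm coupling onto the rinsing tank's filler neck

### The arm

A 6-joint arm with a two-finger parallel gripper is mounted at the origin on the work surface. World frame = base frame: x ahead of the robot, y to its left, z up, the work surface at z = 0. Lengths are in m, angles in rad, forces in N, time in s.
With the tool pointing down it reaches from about 0.325 to 0.85 m from the base axis. Payload 4.4 kg.
Tool frame: the origin (TCP) lies between the finger pads; the fingertips stand 22 mm ahead of it and the grasp point (between the pads) lies 3 mm ahead of it (tip_reach is the distance from the TCP to the fingertips, in m); z points along the fingers, y is the line along which they close (so a half turn about z gives the same grasp; the last joint's range is limited). The gripper opens to 94 mm and grips with 3 to 60 N. Pads are 16 mm wide; open, the fingers measure 119 mm over their backs; the gripper's body (75 mm by 177 mm) begins 78 mm behind the grasp point.
Start: joints at [-1.319, 0.207, 1.542, -0, 1.393, -0.15], TCP at [0.225, -0.529, 0.227] pointing down, gripper open.
Joint ranges: [-2.73, 2.73], [-0.86, 2.22], [0.23, 2.46], [-1.11, 4.25], [0.08, 2.63], [-2.82, 2.82]. Speed limits (rad/s): [2.79, 2.79, 3.14, 3.14, 3.14, 3.14].

### API

Orientations are given as [roll, pitch, yaw] about the fixed x, y, z axes, in that order (R = Rz(yaw) Ry(pitch) Rx(roll)).
In Python, from station import get_obs, camera, get_calibration, job_done, tip_reach gives the robot as it stands.
- The arm moves only by the tool move_arm, never from a script. Its argument "steps" is a list of rows, each an object of numbers: "x", "y", "z": the shift along the tool's x, y, z in m; "yaw": the turn about the tool's z in degrees; "jaw": the opening, from -1 (shut) to 1 (fully open). In form: [{"x": .., "y": .., "z": .., "yaw": .., "jaw": ..}, ...]. A call has 1 to 12 rows; each row is the pose to reach, as a shift and turn from the pose commanded when the call began, along the tool's axes at that moment; what a row does not reach only later rows make up. A row lasts 1/12 s, in which the tool goes at most 41.7 mm and 7.16 degrees, less where a joint would pass 70% of its speed; a pose out of reach is approached as far as the arm can. A call with a gripper value outside its range is refused whole. The fingers move at their own pace and stop on an object; "grip_force" is the grip in N (left out, the last holds). Time passes only in rows, so rows that repeat a pose let the fingers close. It gives the time, the measured TCP pose, the force, the opening and the grip force at its end, in the units of the state.
- get_obs(): the state, without advancing time (a new reading comes with each control period).
- camera(name): name is "scene" or "top" or "wrist"; returns the picture (384x512x3 uint8, red, green, blue); there is no depth.
- get_calibration(name): a dict with "fx", "fy", "cx", "cy" (pixels), "camera_from_world" (4x4, takes a point from world to camera coordinates). Camera axes: x right, y down, z forward; pixel columns grow to the right and rows downward; lengths in m; the calibration is good to about 2 mm. A picture is of the moment at which its call begins: read the wrist's pose just before it. get_calibration takes no time and is no camera call; for the wrist camera it gives the pose at the moment of the call.
- job_done(): hands the job in; it is judged then, once.
The state is a dict: "time": time; "qpos": joint angles; "dq": joint speeds; "joint_efforts": joint torques, N m; "position": TCP position; "tool_rot": TCP orientation; "ft_force": force on the tool from outside, world axes, zero at the start; "moment": the same for the moment, N m; "opening": finger opening in m; "grip_force": force on a finger pad.
Only numpy, scipy, OpenCV 4.12 (cv2) and the standard library are available. Lean on these libraries where they do the work, as an engineer would, in place of code of your own. Each camera call takes 0.05 s, during which the arm holds its last target. There are 200 camera calls.

### The job

Close the rinsing tank's filler neck: pick up the aluminium coupling with the two red cam arms, push it fully home over the grooved brass adaptor (not the plain grey threaded standpipe) with both arms still up, then swing its two arms down to their stops, one after the other. Leave the coupling sitting level and locked, and let go of everything.

Things in the scene. Friction and masses are not known exactly. Their poses are not given: they have to be found in the camera images.
- coupling: Aluminium cap, 65 mm wide, 44 tall, about 0.5 kg, standing mouth down. Origin: centre of its mouth (underside); z up, x towards cam_a. Bore 57 wide, 38 deep. On top a black bar handle, 56 along x, 20 wide in y, 44 to 72 mm above the origin: pinch it along y. Two red arms stick out along +x and -x on pins 16 mm above the origin, 32.5 from the axis; bars 70 long, 16 wide, 6 thick.
- neck_top (a point): Centre of the top face of the fixed upright brass adaptor, 88 mm above the bench: head 53 mm wide, 19 tall, its top 9 mm tapering to 40 wide to guide the cap; a groove below; steel flange 100 wide, 12 thick. Fully home, the cap's bore ceiling rests on this face (its origin 38 mm below this point), at any yaw. The grey threaded pipe (45 wide, 78 tall) on a like flange is not it.
- cam_a (a joint): Red arm on the cap's +x side, rad. 0 (start 0 to 0.12): up, bar leaning outward 50 deg above level, tip about 78 mm from the axis and 70 above the cap's origin. Grows as it swings outward and down to its stop at 1.4, 30 deg below level. Stays where left. A downward push of 1 to 2 N from above, 65 to 70 mm from the axis, swings it; its cam enters the groove only with the cap home.
- cam_b (a joint): The same arm on the coupling's -x side, same meaning of the values.
There are look-alikes about, which are no part of the job. What is shaped like the coupling but pink is not meant. What is shaped like the part that bears neck_top but green is not meant.

How it is judged:
By the outcome, as a careful person would: the job done as asked, in the order asked, and still so for the second after the job is handed in, with the robot touching nothing.
It also fails if it takes over 64 s, if anything falls off the work surface, if the arm or the gripper's body presses on something with over 40 N, if the wrist force passes 120 N, or if a joint passes its speed limit or range.

## Working session

There is one attempt and no reset: what is moved stays moved. The work goes in short steps, Python scripts to look and compute and a tool call to move; the robot and the scene stay as the last step left them, time stands still between calls to the robot, and variables do not carry over. Pictures are saved under pics/ and viewed, at most 10 in all, crops included, and the job is handed in when it is done.

Besides the shell and the picture viewer there is one more tool, called after "Call:" in YAML: its name, and indented under it one key for each argument. move_arm: Moves the arm, as the interface text tells. Its arguments: {"type":"object","properties":{"steps":{"type":"array","items":{"type":"object","properties":{"x":{"type":"number"},"y":{"type":"number"},"z":{"type":"number"},"yaw":{"type":"number"},"jaw":{"type":"number"}}}},"grip_force":{"type":"number"}},"required":["steps"]}

```bash
mkdir -p pics; ls; python3 - <<'E'
from station import *
import cv2, numpy as np
o=get_obs(); print({k:np.round(v,3) for k,v in o.items()}, tip_reach if not callable(tip_reach) else tip_reach())
a=camera("scene"); b=camera("top")
cv2.imwrite("pics/s0.png",a[...,::-1]); cv2.imwrite("pics/t0.png",b[...,::-1])
for n in("scene","top","wrist"):
    c=get_calibration(n); print(n,c["fx"],c["fy"],c["cx"],c["cy"]); print(np.round(c["camera_from_world"],3))
E
```

```text
pics
{'time': np.float64(0.0), 'qpos': array([-1.319,  0.207,  1.543, -0.   ,  1.394, -0.151]), 'dq': array([-0.002, -0.   , -0.   , -0.   ,  0.001,  0.001]), 'joint_efforts': array([-2.0000e-03, -3.7088e+01, -2.8142e+01,  7.0000e-02,  3.6000e-02,
       -0.0000e+00]), 'position': array([ 0.225, -0.528,  0.226]), 'tool_rot': array([-3.139, -0.   ,  0.403]), 'ft_force': array([0.36 , 0.369, 0.519]), 'moment': array([-0.022, -0.022, -0.035]), 'grip_force': np.float64(0.0), 'opening': np.float64(0.094)} 0.022
scene 436.57832009376466 436.57832009376466 249.10774823464374 193.58191067074912
[[-0.215  0.977  0.009  0.163]
 [ 0.684  0.157 -0.712 -0.216]
 [-0.697 -0.147 -0.702  1.627]
 [ 0.     0.     0.     1.   ]]
top 464.9840753998311 464.9840753998311 263.1566180096422 194.68751957569825
[[ 0.009 -1.     0.023 -0.103]
 [-0.989 -0.012 -0.146  0.443]
 [ 0.146 -0.021 -0.989  1.472]
 [ 0.     0.     0.     1.   ]]
wrist 282.9939435125388 282.9939435125388 259.05530531016996 191.74492274559736
[[ 0.393 -0.919 -0.001 -0.574]
 [-0.893 -0.382  0.238 -0.025]
 [-0.219 -0.093 -0.971  0.39 ]
 [ 0.     0.     0.     1.   ]]
```

View pics/s0.png

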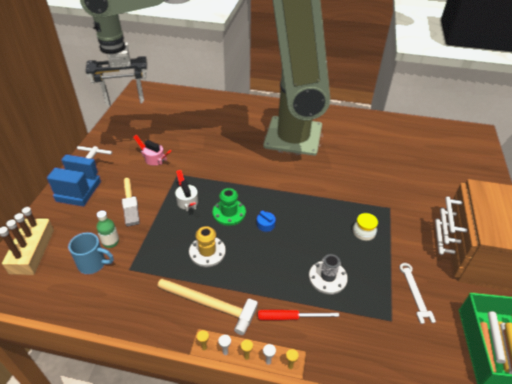

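View pics/t0.png

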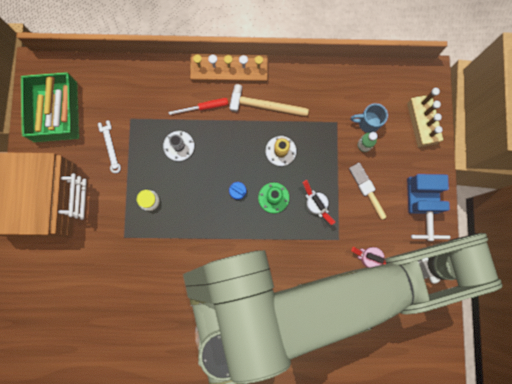

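Both views show the silver cap with red arms at top (318,204) / scene (186,197). The brass adaptor is at top (282,150) / scene (206,240). The grey pipe, green and pink look-alikes are separate. Next I'll measure both targets.

```bash
cat > h.py <<'E'
import numpy as np, cv2
from station import *
def ray(c,uv):
    T=np.array(c["camera_from_world"]);R,t=T[:3,:3],T[:3,3]
    return -R.T@t, R.T@np.array([(uv[0]-c["cx"])/c["fx"],(uv[1]-c["cy"])/c["fy"],1.])
def onz(c,uv,z):
    o,d=ray(c,uv); return o+d*(z-o[2])/d[2]
def proj(c,p):
    T=np.array(c["camera_from_world"]);q=T[:3,:3]@p+T[:3,3]; return np.array([c["cx"]+c["fx"]*q[0]/q[2],c["cy"]+c["fy"]*q[1]/q[2]])
def tri(a,b):
    (o,d),(p,e)=ray(*a),ray(*b); s=np.linalg.lstsq(np.c_[d,-e],p-o,rcond=None)[0]
    q,r=o+s[0]*d,p+s[1]*e; return (q+r)/2,np.linalg.norm(q-r)
def mask(im,lo,hi):  # HSV; hue wraps if lo>hi
    h=cv2.cvtColor(im,cv2.COLOR_RGB2HSV)
    if lo[0]>hi[0]: return cv2.inRange(h,(lo[0],*lo[1:]),(180,*hi[1:]))|cv2.inRange(h,(0,*lo[1:]),hi)
    return cv2.inRange(h,lo,hi)
def blobs(m,box=None,amin=8):
    if box is not None:
        k=np.zeros_like(m);x0,y0,x1,y1=box;k[y0:y1,x0:x1]=1;m=m*k
    n,l,s,c=cv2.connectedComponentsWithStats(m)
    return sorted([(int(s[i,4]),*np.round(c[i],1),*s[i,:4]) for i in range(1,n) if s[i,4]>=amin],reverse=True), l
RED=((172,130,60),(6,255,255)); BRASS=((12,110,60),(28,255,255))
E
python3 - <<'E'
from h import *
t=cv2.imread("pics/t0.png")[...,::-1].copy();s=cv2.imread("pics/s0.png")[...,::-1].copy()
ct,cs=get_calibration("top"),get_calibration("scene")
for n,im,rb,bb in(("top",t,(295,170,345,235),(262,130,305,170)),("scene",s,(165,160,210,220),(185,215,230,270))):
    print(n,"red",blobs(mask(im,*RED),rb)[0],"brass",blobs(mask(im,*BRASS),bb)[0])
E
python3 - <<'E'
import cv2,numpy as np
t=cv2.imread("pics/t0.png")[125:240,255:350];s=cv2.imread("pics/s0.png")[160:275,150:245]
cv2.imwrite("pics/c0.png",np.hstack([cv2.resize(x,None,fx=4,fy=4,interpolation=cv2.INTER_CUBIC) for x in(t,s)]))
E
```

```text
top red [(85, np.float64(328.2), np.float64(218.3), np.int32(322), np.int32(212), np.int32(13), np.int32(13)), (76, np.float64(307.0), np.float64(186.9), np.int32(303), np.int32(180), np.int32(9), np.int32(15))] brass [(169, np.float64(281.2), np.float64(147.8), np.int32(275), np.int32(139), np.int32(14), np.int32(18))]
scene red [(91, np.float64(179.7), np.float64(176.7), np.int32(176), np.int32(170), np.int32(9), np.int32(16)), (11, np.float64(191.7), np.float64(203.9), np.int32(190), np.int32(203), np.int32(5), np.int32(3))] brass [(456, np.float64(205.9), np.float64(240.4), np.int32(195), np.int32(226), np.int32(22), np.int32(30))]
```

View pics/c0.png

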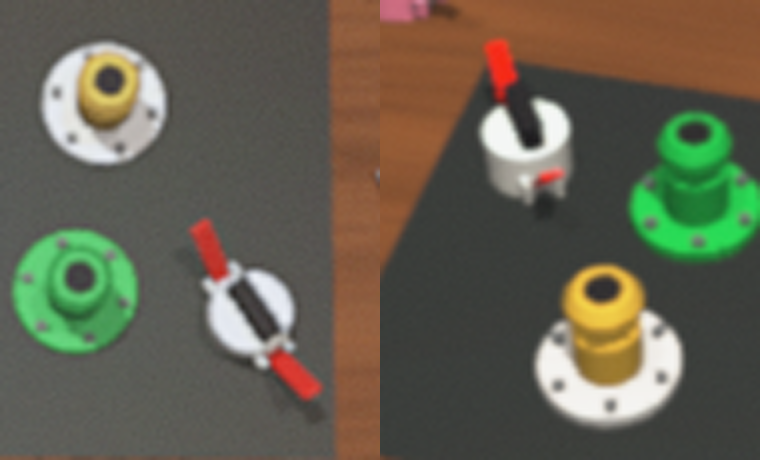

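The crop shows the brass hole at top (282.5,144.8) / scene (205.8,232.2) and the black handle at top (318.8,202) / scene (185.5,188.3). I'll triangulate both.

```bash
python3 - <<'E'
from h import *
ct,cs=get_calibration("top"),get_calibration("scene")
print("neck",tri((ct,(282.5,144.8)),(cs,(205.8,232.2))), onz(ct,(282.5,144.8),.088))
print("handle",tri((ct,(318.8,202)),(cs,(185.5,188.3))), onz(ct,(318.8,202),.072))
a,b=onz(ct,(328.2,218.3),.048),onz(ct,(307,186.9),.048)
print("arms",a,b,(a+b)/2,np.degrees(np.arctan2(*(b-a)[1::-1])),np.linalg.norm(a-b))
h1,h2=onz(ct,(255+235/4,125+282/4),.072),onz(ct,(255+275/4,125+335/4),.072)
print("handle dir",np.degrees(np.arctan2(*(h1-h2)[1::-1])),np.linalg.norm(h1-h2))
c=get_calibration("wrist");o,_=ray(c,(259,191));print("wristcam",o,get_obs()["position"])
E
```

```text
neck (array([ 0.59602593, -0.15654184,  0.0893897 ]), np.float64(0.0011701047332870142)) [ 0.59653078 -0.15720106  0.088     ]
handle (array([ 0.41840221, -0.27472766,  0.06095116]), np.float64(0.00039378861928123025)) [ 0.41698528 -0.27334577  0.072     ]
arms [ 0.36804099 -0.30639699  0.048     ] [ 0.46878733 -0.23908406  0.048     ] [ 0.41841416 -0.27274053  0.048     ] 33.74857843193058 0.12116458231427471
handle dir 36.80179998574363 0.052197949185010015
wristcam [ 0.28941746 -0.50123216  0.38424465] [ 0.22522002 -0.52833531  0.22643778]
```

Call:
move_arm:
  steps:
    - {"x": 0.035,"y": -0.02,"z": 0.003,"yaw": -2,"jaw": 1}
    - {"x": 0.07,"y": -0.04,"z": 0.007,"yaw": -4,"jaw": 1}
    - {"x": 0.105,"y": -0.06,"z": 0.01,"yaw": -6,"jaw": 1}
    - {"x": 0.14,"y": -0.08,"z": 0.014,"yaw": -8,"jaw": 1}
    - {"x": 0.175,"y": -0.1,"z": 0.018,"yaw": -10,"jaw": 1}
    - {"x": 0.21,"y": -0.12,"z": 0.02,"yaw": -12,"jaw": 1}
    - {"x": 0.245,"y": -0.14,"z": 0.024,"yaw": -12,"jaw": 1}
    - {"x": 0.277,"y": -0.158,"z": 0.026,"yaw": -12,"jaw": 1}
    - {"x": 0.277,"y": -0.158,"z": 0.026,"yaw": -12,"jaw": 1}
    - {"x": 0.277,"y": -0.158,"z": 0.026,"yaw": -12,"jaw": 1}
    - {"x": 0.277,"y": -0.158,"z": 0.026,"yaw": -12,"jaw": 1}

```text
time: 1.02
position: [0.418, -0.2752, 0.2012]
tool_rot: [-3.141, 0.001, 0.613]
ft_force: [-0.5, -0.8, 0.6]
opening: 0.0936
grip_force: 0.0
```

```bash
python3 - <<'E'
from h import *
o=get_obs();c=get_calibration("wrist");w=camera("wrist");cv2.imwrite("pics/w1.png",w[...,::-1])
np.savez("w1.npz",**c)
print(o["time"],o["position"],o["tool_rot"],o["ft_force"])
print("expect handle px",proj(c,np.array([.4175,-.274,.072])),"neck",proj(c,np.array([.596,-.157,.088])))
print(blobs(mask(w,*RED),amin=30)[0],blobs(mask(w,*BRASS),amin=200)[0])
E
```

```text
1.0167 [ 0.41799992 -0.27516062  0.20118233] [-3.14126804e+00  7.51058194e-04  6.12914737e-01] [-0.50836569 -0.75675463  0.5567917 ]
expect handle px [257.45723268 190.62953984] neck [265.97330248 -61.26360749]
[(644, np.float64(259.4), np.float64(131.9), np.int32(252), np.int32(112), np.int32(17), np.int32(42)), (640, np.float64(257.4), np.float64(238.2), np.int32(250), np.int32(216), np.int32(15), np.int32(45)), (187, np.float64(266.5), np.float64(334.0), np.int32(254), np.int32(328), np.int32(28), np.int32(14))] [(2893, np.float64(385.3), np.float64(345.0), np.int32(224), np.int32(333), np.int32(288), np.int32(18)), (1078, np.float64(74.4), np.float64(293.3), np.int32(60), np.int32(263), np.int32(38), np.int32(61)), (1075, np.float64(443.6), np.float64(293.0), np.int32(421), np.int32(263), np.int32(38), np.int32(60)), (282, np.float64(462.5), np.float64(142.3), np.int32(443), np.int32(100), np.int32(52), np.int32(67)), (271, np.float64(264.2), np.float64(3.9), np.int32(247), np.int32(0), np.int32(36), np.int32(11)), (221, np.float64(315.1), np.float64(220.6), np.int32(299), np.int32(209), np.int32(30), np.int32(29)), (207, np.float64(43.5), np.float64(156.8), np.int32(25), np.int32(141), np.int32(42), np.int32(29))]
```

View pics/w1.png

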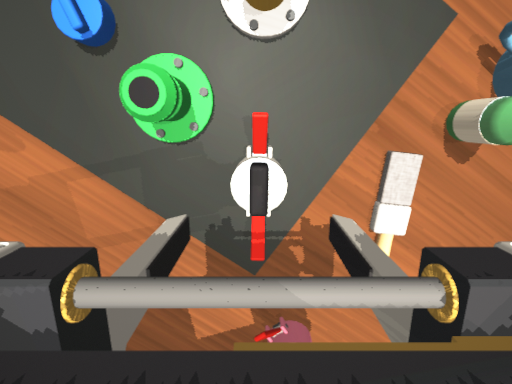

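The wrist view shows the handle centred at (259,190) with its long axis nearly vertical in the image, and the arms at (259,132) and (257,238). I'll compute the offset.

```bash
python3 - <<'E'
from h import *
c=dict(np.load("w1.npz"));w=cv2.imread("pics/w1.png")
m=cv2.inRange(w[155:225,240:280],(0,0,0),(60,60,60)); b,l=blobs(m);print(b[:2])
i=l==l[int(b[0][2]),int(b[0][1])];ys,xs=np.nonzero(i)
r=cv2.minAreaRect(np.c_[xs+240,ys+155].astype(np.float32));print(r)
p=onz(c,r[0],.070);o=get_obs();yw=o["tool_rot"][2];d=p-o["position"]
tx,ty=np.array([np.cos(yw),np.sin(yw)]),np.array([np.sin(yw),-np.cos(yw)])
print(p,"tool dx,dy",tx@d[:2],ty@d[:2])
A=onz(c,(259.4,131.9),.048);B=onz(c,(257.4,238.2),.048);v=(A-B)[:2];print((A+B)/2,np.linalg.norm(v),"yaw",np.degrees(np.arctan2(v[1],v[0])),np.degrees(yw))
E
```

```text
[(306, np.float64(18.8), np.float64(32.9), np.int32(10), np.int32(8), np.int32(18), np.int32(53))]
((259.5, 189.5), (69.0, 39.0), 90.0)
[ 0.41933098 -0.27532181  0.07      ] tool dx,dy 0.0015447174294076571 0.0005043232757309421
[ 0.41622651 -0.27598861  0.048     ] 0.12276044662775126 yaw 34.10489185801387 35.0365451242659
```

Call:
move_arm:
  steps:
    - {"x": 0.001,"z": 0.035,"yaw": 0.5,"jaw": 1}
    - {"x": 0.001,"z": 0.07,"yaw": 0.5,"jaw": 1}
    - {"x": 0.001,"z": 0.1,"yaw": 0.5,"jaw": 1}
    - {"x": 0.001,"z": 0.12,"yaw": 0.5,"jaw": 1}
    - {"x": 0.001,"z": 0.131,"yaw": 0.5,"jaw": 1}
    - {"x": 0.001,"z": 0.131,"yaw": 0.5,"jaw": 1}
    - {"x": 0.001,"z": 0.131,"yaw": 0.5,"jaw": -1}
    - {"x": 0.001,"z": 0.131,"yaw": 0.5,"jaw": -1}
    - {"x": 0.001,"z": 0.131,"yaw": 0.5,"jaw": -1}
    - {"x": 0.001,"z": 0.131,"yaw": 0.5,"jaw": -1}
    - {"x": 0.001,"z": 0.131,"yaw": 0.5,"jaw": -1}
    - {"x": 0.001,"z": 0.131,"yaw": 0.5,"jaw": -1}
  grip_force: 45

```text
validation failed for argument at $.st...
```

Call:
move_arm:
  steps:
    - {"jaw": -1}
    - {"jaw": -1}
    - {"jaw": -1}
    - {"jaw": -1}
    - {"jaw": -1}
    - {"jaw": -1}

```text
validation failed for argument at $.st...
```

Call:
move_arm:
  steps:
    - {"x": 0.001,"y": 0,"z": 0.035,"yaw": 0.5,"jaw": 1}
    - {"x": 0.001,"y": 0,"z": 0.07,"yaw": 0.5,"jaw": 1}
    - {"x": 0.001,"y": 0,"z": 0.1,"yaw": 0.5,"jaw": 1}
    - {"x": 0.001,"y": 0,"z": 0.12,"yaw": 0.5,"jaw": 1}
    - {"x": 0.001,"y": 0,"z": 0.131,"yaw": 0.5,"jaw": 1}
    - {"x": 0.001,"y": 0,"z": 0.131,"yaw": 0.5,"jaw": 1}
    - {"x": 0.001,"y": 0,"z": 0.131,"yaw": 0.5,"jaw": -1}
    - {"x": 0.001,"y": 0,"z": 0.131,"yaw": 0.5,"jaw": -1}
    - {"x": 0.001,"y": 0,"z": 0.131,"yaw": 0.5,"jaw": -1}
    - {"x": 0.001,"y": 0,"z": 0.131,"yaw": 0.5,"jaw": -1}
    - {"x": 0.001,"y": 0,"z": 0.131,"yaw": 0.5,"jaw": -1}
    - {"x": 0.001,"y": 0,"z": 0.131,"yaw": 0.5,"jaw": -1}
  grip_force: 45

```text
time: 2.07
position: [0.4196, -0.2748, 0.0712]
tool_rot: [3.14, -0.0, 0.604]
ft_force: [0.1, -1.1, -1.2]
opening: 0.0572
grip_force: 0.0
```

Call:
move_arm:
  steps:
    - {"x": 0,"y": 0,"z": 0,"yaw": 0,"jaw": -1}
    - {"x": 0,"y": 0,"z": 0,"yaw": 0,"jaw": -1}
    - {"x": 0,"y": 0,"z": 0,"yaw": 0,"jaw": -1}
    - {"x": 0,"y": 0,"z": 0,"yaw": 0,"jaw": -1}
    - {"x": 0,"y": 0,"z": 0,"yaw": 0,"jaw": -1}
    - {"x": 0,"y": 0,"z": 0,"yaw": 0,"jaw": -1}

```text
time: 2.57
position: [0.4189, -0.2742, 0.0703]
tool_rot: [-3.141, 0.0, 0.603]
ft_force: [-0.3, 0.8, 0.2]
opening: 0.0197
grip_force: 45.0
```

Call:
move_arm:
  steps:
    - {"x": 0,"y": 0,"z": -0.02,"yaw": 0,"jaw": -1}
    - {"x": 0,"y": 0,"z": -0.05,"yaw": 0,"jaw": -1}
    - {"x": 0,"y": 0,"z": -0.08,"yaw": 0,"jaw": -1}
    - {"x": 0,"y": 0,"z": -0.11,"yaw": 0,"jaw": -1}
    - {"x": 0.02,"y": 0,"z": -0.13,"yaw": 0,"jaw": -1}
    - {"x": 0.05,"y": 0.003,"z": -0.13,"yaw": 0,"jaw": -1}
    - {"x": 0.075,"y": 0.005,"z": -0.13,"yaw": 0,"jaw": -1}
    - {"x": 0.09,"y": 0.005,"z": -0.13,"yaw": 0,"jaw": -1}
    - {"x": 0.09,"y": 0.005,"z": -0.13,"yaw": 0,"jaw": -1}
    - {"x": 0.09,"y": 0.005,"z": -0.13,"yaw": 0,"jaw": -1}
    - {"x": 0.09,"y": 0.005,"z": -0.13,"yaw": 0,"jaw": -1}

```text
time: 3.48
position: [0.4945, -0.227, 0.1986]
tool_rot: [-3.138, 0.002, 0.604]
ft_force: [-0.1, -0.4, -6.3]
opening: 0.0196
grip_force: 45.0
```

```bash
python3 - <<'E'
from h import *
o=get_obs();c=get_calibration("wrist");w=camera("wrist");cv2.imwrite("pics/w2.png",w[...,::-1]);np.savez("w2.npz",**c)
print(o["time"],o["position"],o["tool_rot"],o["ft_force"],o["opening"],o["grip_force"])
print("expect neck px",proj(c,np.array([.596,-.157,.088])))
E
```

```text
3.4833 [ 0.49453887 -0.22700399  0.19861541] [-3.13811682e+00  2.10375456e-03  6.03666071e-01] [-0.14856829 -0.44330394 -6.34931412] 0.01963378836127336 44.984893798828125
expect neck px [259.1129716   58.85952924]
```

View pics/w2.png

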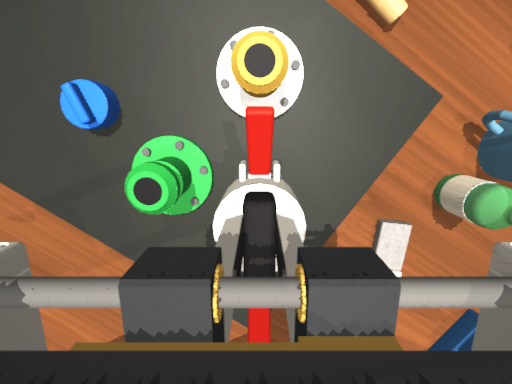

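The wrist view shows the brass top hole at (260,60), about 1 px from the prediction, and the held cap hanging straight with its handle front end near (260,193). I'll measure both offsets.

```bash
python3 - <<'E'
from h import *
c=dict(np.load("w2.npz"));w=cv2.imread("pics/w2.png")
g=cv2.cvtColor(w,cv2.COLOR_BGR2GRAY)
b,l=blobs(cv2.inRange(g[40:85,235:285],0,50));print("hole",[(x[0],x[1]+235,x[2]+40) for x in b[:2]])
bm=mask(w[...,::-1].copy(),*BRASS)[15:110,210:310];b2,_=blobs(bm,amin=100);print("brass",[(x[0],x[3]+210,x[4]+15,x[5],x[6]) for x in b2])
print("col260",g[176:215,260])
pos=np.array([.49454,-.2270,.19862]);yw=.6037
tx,ty=np.array([np.cos(yw),np.sin(yw)]),np.array([np.sin(yw),-np.cos(yw)])
n=onz(c,(b[0][1]+235,b[0][2]+40),.088);print(n,"dx,dy",tx@(n-pos)[:2],ty@(n-pos)[:2])
for r in range(186,200,2):
    h=onz(c,(260,r),.2005);print(r,tx@(h-pos)[:2])
for u in(213,306): h=onz(c,(u,222),.1725);print(u,ty@(h-pos)[:2])
E
```

```text
hole []
brass [(1155, np.int32(231), np.int32(31), np.int32(57), np.int32(66))]
col260 [255 233 188 187 185 186 179 253 255 255 255 255 255 255 255 211  26  28
  25  28  27  29  30  31  34  41  47  50  54  56  59  60  61  61  62  61
  61  61  61]Traceback (most recent call last):
  File "<stdin>", line 9, in <module>
IndexError: list index out of range
```

```bash
python3 - <<'E'
from h import *
c=dict(np.load("w2.npz"))
pos=np.array([.49454,-.2270,.19862]);yw=.6037
tx,ty=np.array([np.cos(yw),np.sin(yw)]),np.array([np.sin(yw),-np.cos(yw)])
n=onz(c,(260,60),.088);print(n,"dx,dy",tx@(n-pos)[:2],ty@(n-pos)[:2])
f=lambda u,r,z:np.round([tx@(onz(c,(u,r),z)-pos)[:2],ty@(onz(c,(u,r),z)-pos)[:2]],4)
print("front bottom",f(260,191.5,.1725),"front top",f(260,200,.2005),"cap rim front",f(260,182.5,.1725),"cap sides",f(213,222,.1725),f(306,222,.1725))
E
```

```text
[ 0.59568338 -0.15816313  0.088     ] dx,dy 0.1223435202438841 0.0007490076852178547
front bottom [0.0246 0.0009] front top [0.0265 0.0009] cap rim front [0.0308 0.0009] cap sides [ 0.003  -0.0314] [0.0031 0.0325]
```

Call:
move_arm:
  steps:
    - {"x": 0.03,"y": 0,"z": 0,"yaw": 0,"jaw": -1}
    - {"x": 0.065,"y": 0,"z": 0,"yaw": 0,"jaw": -1}
    - {"x": 0.095,"y": 0,"z": 0,"yaw": 0,"jaw": -1}
    - {"x": 0.115,"y": 0,"z": 0,"yaw": 0,"jaw": -1}
    - {"x": 0.124,"y": 0,"z": 0,"yaw": 0,"jaw": -1}
    - {"x": 0.124,"y": 0,"z": 0.01,"yaw": 0,"jaw": -1}
    - {"x": 0.124,"y": 0,"z": 0.02,"yaw": 0,"jaw": -1}
    - {"x": 0.124,"y": 0,"z": 0.03,"yaw": 0,"jaw": -1}
    - {"x": 0.124,"y": 0,"z": 0.03,"yaw": 0,"jaw": -1}
    - {"x": 0.124,"y": 0,"z": 0.03,"yaw": 0,"jaw": -1}
    - {"x": 0.124,"y": 0,"z": 0.03,"yaw": 0,"jaw": -1}

```text
time: 4.45
position: [0.5974, -0.1579, 0.1701]
tool_rot: [-3.141, 0.001, 0.602]
ft_force: [0.1, -0.8, -6.1]
opening: 0.0194
grip_force: 45.0
```

```bash
python3 - <<'E'
from h import *
a=camera("scene");b=camera("top")
f=lambda im,u,v,r=45:cv2.resize(im[v-r:v+r,u-r:u+r,::-1],(400,400),interpolation=cv2.INTER_CUBIC)
cv2.imwrite("pics/m3.png",np.hstack([f(a,206,228),f(b,282,145)]))
E
```

```text
(no output)
```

View pics/m3.png

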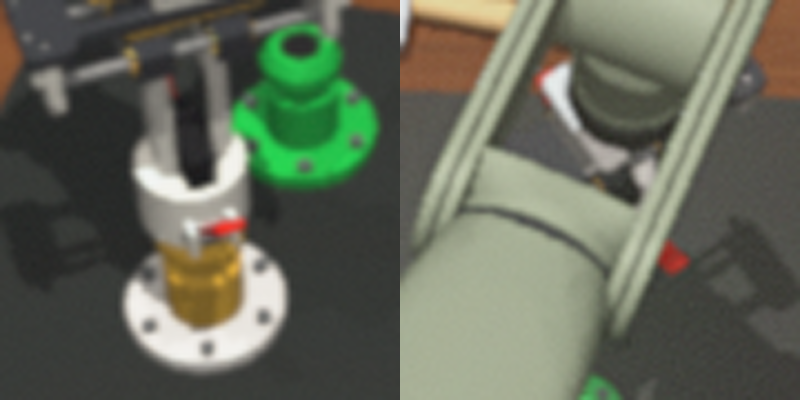

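The scene crop shows the cap right above the brass head and centred on it, so I'll lower it.

Call:
move_arm:
  steps:
    - {"x": 0,"y": 0,"z": 0.005,"yaw": 0,"jaw": -1}
    - {"x": 0,"y": 0,"z": 0.01,"yaw": 0,"jaw": -1}
    - {"x": 0,"y": 0,"z": 0.015,"yaw": 0,"jaw": -1}
    - {"x": 0,"y": 0,"z": 0.02,"yaw": 0,"jaw": -1}
    - {"x": 0,"y": 0,"z": 0.024,"yaw": 0,"jaw": -1}
    - {"x": 0,"y": 0,"z": 0.028,"yaw": 0,"jaw": -1}
    - {"x": 0,"y": 0,"z": 0.028,"yaw": 0,"jaw": -1}

```text
time: 5.13
position: [0.5973, -0.1568, 0.1409]
tool_rot: [-3.139, 0.001, 0.604]
ft_force: [0.0, 0.2, -6.5]
opening: 0.02
grip_force: 45.0
```

Call:
move_arm:
  steps:
    - {"x": 0,"y": 0,"z": 0.004,"yaw": 0,"jaw": -1}
    - {"x": 0,"y": 0,"z": 0.008,"yaw": 0,"jaw": -1}
    - {"x": 0,"y": 0,"z": 0.012,"yaw": 0,"jaw": -1}
    - {"x": 0,"y": 0,"z": 0.015,"yaw": 0,"jaw": -1}
    - {"x": 0,"y": 0,"z": 0.018,"yaw": 0,"jaw": -1}
    - {"x": 0,"y": 0,"z": 0.018,"yaw": 0,"jaw": -1}

```text
time: 5.63
position: [0.5978, -0.157, 0.1235]
tool_rot: [-3.141, 0.0, 0.604]
ft_force: [-0.7, 1.2, -8.3]
opening: 0.0201
grip_force: 45.0
```

Call:
move_arm:
  steps:
    - {"x": 0,"y": 0,"z": 0.001,"yaw": 0,"jaw": -1}
    - {"x": 0,"y": 0,"z": 0.002,"yaw": 0,"jaw": -1}
    - {"x": 0,"y": 0,"z": 0.003,"yaw": 0,"jaw": -1}
    - {"x": 0,"y": 0,"z": 0.003,"yaw": 0,"jaw": -1}

```text
time: 5.97
position: [0.5979, -0.157, 0.1213]
tool_rot: [-3.141, 0.0, 0.604]
ft_force: [-1.9, 1.5, -7.1]
opening: 0.0197
grip_force: 45.0
```

Call:
move_arm:
  steps:
    - {"x": 0,"y": 0,"z": 0.001,"yaw": 0,"jaw": -1}
    - {"x": 0,"y": 0,"z": 0.0015,"yaw": 0,"jaw": -1}
    - {"x": 0,"y": 0,"z": 0.0015,"yaw": 0,"jaw": -1}

```text
time: 6.22
position: [0.5979, -0.157, 0.1204]
tool_rot: [-3.141, 0.0, 0.604]
ft_force: [-4.3, 1.9, -1.1]
opening: 0.0195
grip_force: 45.0
```

Call:
move_arm:
  steps:
    - {"x": -0.0005,"y": -0.0003,"z": 0.001,"yaw": 0,"jaw": -1}
    - {"x": -0.0008,"y": -0.0006,"z": 0.002,"yaw": 0,"jaw": -1}
    - {"x": -0.0008,"y": -0.0006,"z": 0.002,"yaw": 0,"jaw": -1}
    - {"x": -0.0008,"y": -0.0006,"z": 0.002,"yaw": 0,"jaw": -1}

```text
time: 6.55
position: [0.5979, -0.157, 0.1204]
tool_rot: [3.14, -0.001, 0.604]
ft_force: [-5.9, 2.4, 4.8]
opening: 0.0194
grip_force: 45.0
```

Call:
move_arm:
  steps:
    - {"x": 0,"y": 0,"z": 0.002,"yaw": 0,"jaw": -1}
    - {"x": 0,"y": 0,"z": 0.004,"yaw": 0,"jaw": -1}
    - {"x": 0,"y": 0,"z": 0.005,"yaw": 0,"jaw": -1}
    - {"x": 0,"y": 0,"z": 0.005,"yaw": 0,"jaw": -1}
    - {"x": 0,"y": 0,"z": 0.005,"yaw": 0,"jaw": -1}

```text
time: 6.97
position: [0.5979, -0.157, 0.1203]
tool_rot: [3.14, -0.001, 0.604]
ft_force: [-13.9, 8.0, 25.8]
opening: 0.0198
grip_force: 45.0
```

It has bottomed out exactly 50 mm above the grasp height, so it is home. I'll relax, open the jaws and retreat.

Call:
move_arm:
  steps:
    - {"x": 0,"y": 0,"z": -0.004,"yaw": 0,"jaw": -1}
    - {"x": 0,"y": 0,"z": -0.008,"yaw": 0,"jaw": -1}
    - {"x": 0,"y": 0,"z": -0.008,"yaw": 0,"jaw": 1}
    - {"x": 0,"y": 0,"z": -0.008,"yaw": 0,"jaw": 1}
    - {"x": 0,"y": 0,"z": -0.008,"yaw": 0,"jaw": 1}
    - {"x": 0,"y": 0,"z": -0.008,"yaw": 0,"jaw": 1}
    - {"x": 0,"y": 0,"z": -0.008,"yaw": 0,"jaw": 1}
    - {"x": 0,"y": 0,"z": -0.008,"yaw": 0,"jaw": 1}

```text
time: 7.63
position: [0.5975, -0.1574, 0.1211]
tool_rot: [3.141, -0.0, 0.603]
ft_force: [1.1, -0.3, 0.3]
opening: 0.0565
grip_force: 0.0
```

Call:
move_arm:
  steps:
    - {"x": 0,"y": 0,"z": -0.02,"yaw": 0,"jaw": 1}
    - {"x": 0,"y": 0,"z": -0.05,"yaw": 0,"jaw": 1}
    - {"x": 0,"y": 0,"z": -0.08,"yaw": 0,"jaw": 1}
    - {"x": -0.03,"y": 0,"z": -0.1,"yaw": 0,"jaw": 1}
    - {"x": -0.06,"y": 0,"z": -0.1,"yaw": 0,"jaw": 1}
    - {"x": -0.06,"y": 0,"z": -0.1,"yaw": 0,"jaw": -1}
    - {"x": -0.06,"y": 0,"z": -0.1,"yaw": 0,"jaw": -1}
    - {"x": -0.06,"y": 0,"z": -0.1,"yaw": 0,"jaw": -1}
    - {"x": -0.06,"y": 0,"z": -0.1,"yaw": 0,"jaw": -1}
    - {"x": -0.06,"y": 0,"z": -0.1,"yaw": 0,"jaw": -1}
    - {"x": -0.06,"y": 0,"z": -0.1,"yaw": 0,"jaw": -1}
    - {"x": -0.06,"y": 0,"z": -0.1,"yaw": 0,"jaw": -1}

```text
time: 8.63
position: [0.548, -0.1906, 0.2204]
tool_rot: [-3.141, 0.0, 0.604]
ft_force: [0.6, -0.3, -0.3]
opening: 0.0499
grip_force: 0.0
```

```bash
python3 - <<'E'
from h import *
o=get_obs();c=get_calibration("wrist");w=camera("wrist");cv2.imwrite("pics/w4.png",w[...,::-1]);np.savez("w4.npz",**c)
print(o["time"],o["position"],o["tool_rot"],o["ft_force"],o["opening"])
print(blobs(mask(w,*RED),amin=100)[0])
ax=np.array([.5957,-.1576]);u=np.array([np.cos(.604),np.sin(.604)])
for n,s in(("a",1),("b",-1)): print(n,proj(c,np.array([*(ax+s*.078*u),.12])),proj(c,np.array([*(ax+s*.0325*u),.066])))
E
```

```text
8.6333 [ 0.54801507 -0.190643    0.22043094] [-3.14083673e+00  2.56065045e-04  6.04344813e-01] [ 0.63316445 -0.28557442 -0.30223175] 0.04993625480769919
[(1081, np.float64(260.0), np.float64(67.2), np.int32(251), np.int32(38), np.int32(19), np.int32(62)), (861, np.float64(259.5), np.float64(193.9), np.int32(251), np.int32(167), np.int32(17), np.int32(54))]
a [258.74724748  39.88271038] [258.73626195 101.80302421]
b [258.53153076 218.18556584] [258.65883007 163.18831366]
```

View pics/w4.png

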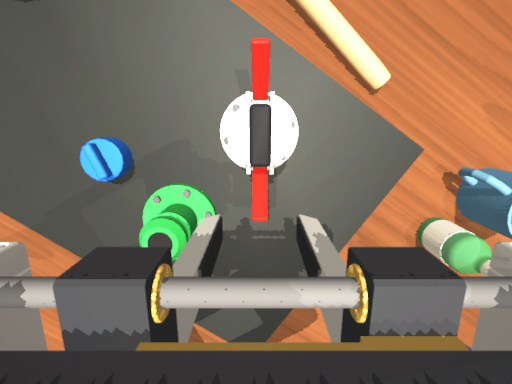

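The wrist view shows the cap home on the adaptor with both arms up (a at rows 38–100, b at rows 167–221), matching the projected home pose. Next I'll swing cam_b down with closed fingers.

Call:
move_arm:
  steps:
    - {"x": -0.009,"y": 0.001,"z": 0,"yaw": 0,"jaw": -1}
    - {"x": -0.009,"y": 0.001,"z": 0,"yaw": 0,"jaw": -1}
    - {"x": -0.009,"y": 0.001,"z": 0,"yaw": 0,"jaw": -1}
    - {"x": -0.009,"y": 0.001,"z": 0,"yaw": 0,"jaw": -1}
    - {"x": -0.009,"y": 0.001,"z": 0,"yaw": 0,"jaw": -1}
    - {"x": -0.009,"y": 0.001,"z": 0.02,"yaw": 0,"jaw": -1}
    - {"x": -0.009,"y": 0.001,"z": 0.045,"yaw": 0,"jaw": -1}
    - {"x": -0.009,"y": 0.001,"z": 0.065,"yaw": 0,"jaw": -1}
    - {"x": -0.009,"y": 0.001,"z": 0.07,"yaw": 0,"jaw": -1}
    - {"x": -0.009,"y": 0.001,"z": 0.07,"yaw": 0,"jaw": -1}

```text
time: 9.52
position: [0.5395, -0.1963, 0.1489]
tool_rot: [-3.138, 0.002, 0.604]
ft_force: [0.3, 0.4, -0.2]
opening: 0.0007
grip_force: 0.0
```

Call:
move_arm:
  steps:
    - {"x": 0,"y": 0,"z": 0.004,"yaw": 0,"jaw": -1}
    - {"x": 0,"y": 0,"z": 0.008,"yaw": 0,"jaw": -1}
    - {"x": 0,"y": 0,"z": 0.012,"yaw": 0,"jaw": -1}
    - {"x": 0,"y": 0,"z": 0.016,"yaw": 0,"jaw": -1}
    - {"x": 0,"y": 0,"z": 0.02,"yaw": 0,"jaw": -1}
    - {"x": 0,"y": 0,"z": 0.024,"yaw": 0,"jaw": -1}
    - {"x": 0,"y": 0,"z": 0.028,"yaw": 0,"jaw": -1}
    - {"x": 0,"y": 0,"z": 0.032,"yaw": 0,"jaw": -1}
    - {"x": 0,"y": 0,"z": 0.036,"yaw": 0,"jaw": -1}
    - {"x": 0,"y": 0,"z": 0.04,"yaw": 0,"jaw": -1}

```text
time: 10.35
position: [0.5408, -0.1971, 0.1105]
tool_rot: [-3.142, 0.0, 0.603]
ft_force: [-0.3, -1.0, 1.6]
opening: 0.0002
grip_force: 0.4
```

Call:
move_arm:
  steps:
    - {"x": 0,"y": 0,"z": 0.004,"yaw": 0,"jaw": -1}
    - {"x": 0,"y": 0,"z": 0.008,"yaw": 0,"jaw": -1}
    - {"x": 0,"y": 0,"z": 0.012,"yaw": 0,"jaw": -1}
    - {"x": 0,"y": 0,"z": 0.016,"yaw": 0,"jaw": -1}
    - {"x": 0,"y": 0,"z": 0.02,"yaw": 0,"jaw": -1}
    - {"x": 0,"y": 0,"z": 0.024,"yaw": 0,"jaw": -1}
    - {"x": 0,"y": 0,"z": 0.028,"yaw": 0,"jaw": -1}
    - {"x": 0,"y": 0,"z": 0.031,"yaw": 0,"jaw": -1}
    - {"x": 0,"y": 0,"z": 0.031,"yaw": 0,"jaw": -1}

```text
time: 11.1
position: [0.5407, -0.1969, 0.0792]
tool_rot: [-3.141, 0.0, 0.604]
ft_force: [-0.2, 0.1, -0.3]
opening: 0.0004
grip_force: 0.2
```

Call:
move_arm:
  steps:
    - {"x": 0,"y": 0,"z": 0.001,"yaw": 0,"jaw": -1}
    - {"x": 0,"y": 0,"z": 0.002,"yaw": 0,"jaw": -1}
    - {"x": 0,"y": 0,"z": 0.003,"yaw": 0,"jaw": -1}
    - {"x": 0,"y": 0,"z": 0.003,"yaw": 0,"jaw": -1}

```text
time: 11.43
position: [0.541, -0.1971, 0.0769]
tool_rot: [3.141, -0.0, 0.604]
ft_force: [1.1, 0.4, 0.7]
opening: 0.0006
grip_force: 0.4
```

Call:
move_arm:
  steps:
    - {"x": 0,"y": 0,"z": 0.001,"yaw": 0,"jaw": -1}
    - {"x": 0,"y": 0,"z": 0.002,"yaw": 0,"jaw": -1}
    - {"x": 0,"y": 0,"z": 0.003,"yaw": 0,"jaw": -1}
    - {"x": 0,"y": 0,"z": 0.003,"yaw": 0,"jaw": -1}

```text
time: 11.77
position: [0.5414, -0.1974, 0.0744]
tool_rot: [3.14, -0.001, 0.604]
ft_force: [0.0, 0.6, 3.3]
opening: 0.0003
grip_force: 1.5
```

Call:
move_arm:
  steps:
    - {"x": 0,"y": 0,"z": 0.001,"yaw": 0,"jaw": -1}
    - {"x": 0,"y": 0,"z": 0.0015,"yaw": 0,"jaw": -1}
    - {"x": 0,"y": 0,"z": 0.002,"yaw": 0,"jaw": -1}
    - {"x": 0,"y": 0,"z": 0.002,"yaw": 0,"jaw": -1}

```text
time: 12.1
position: [0.5413, -0.1975, 0.0724]
tool_rot: [3.14, -0.0, 0.603]
ft_force: [0.8, -0.3, 5.3]
opening: 0.0005
grip_force: 2.1
```

Call:
move_arm:
  steps:
    - {"x": 0,"y": 0,"z": 0.001,"yaw": 0,"jaw": -1}
    - {"x": 0,"y": 0,"z": 0.0015,"yaw": 0,"jaw": -1}
    - {"x": 0,"y": 0,"z": 0.0015,"yaw": 0,"jaw": -1}

```text
time: 12.35
position: [0.5415, -0.1975, 0.0712]
tool_rot: [3.14, -0.001, 0.604]
ft_force: [0.2, -0.4, 6.6]
opening: -0.0001
grip_force: 2.9
```

```bash
python3 - <<'E'
from h import *
a=camera("scene");w=camera("wrist");c=get_calibration("wrist")
f=lambda im,u,v,r=45:cv2.resize(im[v-r:v+r,u-r:u+r,::-1],(400,400),interpolation=cv2.INTER_CUBIC)
cv2.imwrite("pics/m5.png",np.hstack([f(a,206,228,36),f(w,260,115,95)]))
print(get_obs()["position"],get_obs()["ft_force"])
E
```

```text
[ 0.54150445 -0.19748195  0.07124115] [-0.33699759 -0.3086156   7.00143557]
```

View pics/m5.png

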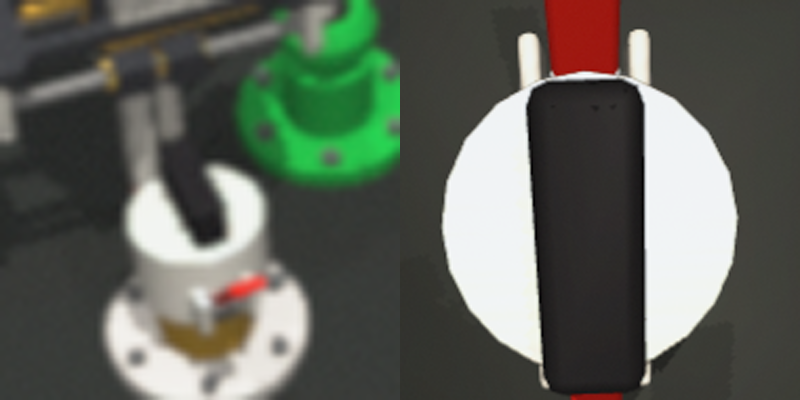

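The crop shows the cap seated with arm b pushed down under the fingers. I'll back off behind it and check b's angle and the cap level.

Call:
move_arm:
  steps:
    - {"x": 0,"y": 0,"z": -0.02,"yaw": 0,"jaw": -1}
    - {"x": 0,"y": 0,"z": -0.05,"yaw": 0,"jaw": -1}
    - {"x": -0.02,"y": 0,"z": -0.085,"yaw": 0,"jaw": -1}
    - {"x": -0.045,"y": 0,"z": -0.115,"yaw": 0,"jaw": -1}
    - {"x": -0.06,"y": 0,"z": -0.14,"yaw": 0,"jaw": -1}
    - {"x": -0.06,"y": 0,"z": -0.15,"yaw": 0,"jaw": -1}
    - {"x": -0.06,"y": 0,"z": -0.15,"yaw": 0,"jaw": -1}
    - {"x": -0.06,"y": 0,"z": -0.15,"yaw": 0,"jaw": -1}

```text
time: 13.12
position: [0.4913, -0.2304, 0.2193]
tool_rot: [-3.14, 0.0, 0.603]
ft_force: [-0.2, 0.5, -0.2]
opening: 0.0006
grip_force: 0.0
```

```bash
python3 - <<'E'
from h import *
c=get_calibration("wrist");w=camera("wrist");a=camera("scene");cs=get_calibration("scene");np.savez("w6.npz",**c)
cv2.imwrite("pics/w6.png",w[...,::-1]);cv2.imwrite("pics/s6.png",a[...,::-1])
f=lambda im,u,v,r:cv2.resize(im[max(v-r,0):v+r,u-r:u+r,::-1],(400,400),interpolation=cv2.INTER_CUBIC)
cv2.imwrite("pics/m6.png",np.hstack([f(a,206,228,36),f(w,260,120,120)]))
print(get_obs()["position"],get_obs()["tool_rot"]);print(blobs(mask(w,*RED),amin=100)[0])
ax=np.array([.5957,-.1576]);u=np.array([np.cos(.604),np.sin(.604)])
for q in(1.1,1.2,1.3,1.4):
    e=np.radians(50)-q; print(q,proj(c,np.array([*(ax-(.0325+.070*np.cos(e))*u),.066+.070*np.sin(e)])))
print("a tip",proj(c,np.array([*(ax+.078*u),.12])), "cap top c",proj(c,np.array([*ax,.094])))
E
```

```text
[ 0.4907114  -0.22969004  0.21770968] [-3.13692097e+00  1.46799033e-03  6.04388858e-01]
[(712, np.float64(260.1), np.float64(129.1), np.int32(253), np.int32(105), np.int32(15), np.int32(50)), (291, np.float64(257.4), np.float64(7.6), np.int32(249), np.int32(0), np.int32(18), np.int32(17))]
1.1 [258.27289747 160.54194363]
1.2 [258.29199928 158.17084358]
1.3 [258.30985236 155.35348362]
1.4 [258.32640717 152.12948653]
a tip [257.97735696 -59.58523086] cap top c [258.11820806  57.96848873]
```

View pics/m6.png

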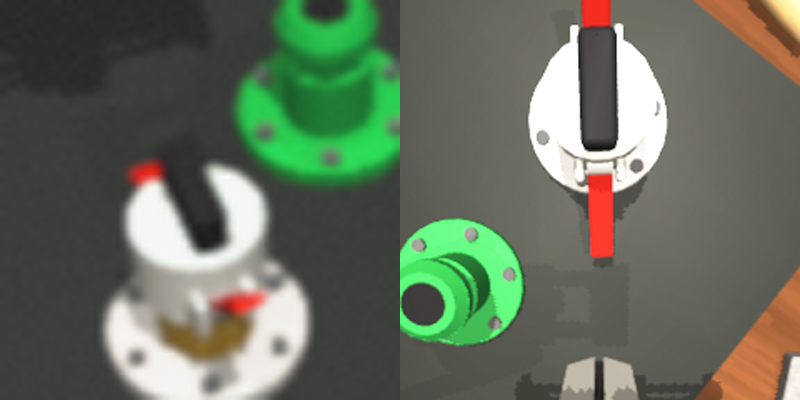

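Arm b's tip is at row 155, which fits about 1.4 rad, and the cap sits level. Arm a is next.

Call:
move_arm:
  steps:
    - {"x": 0.035,"y": 0,"z": 0,"yaw": 0,"jaw": -1}
    - {"x": 0.075,"y": 0,"z": 0,"yaw": 0,"jaw": -1}
    - {"x": 0.115,"y": -0.001,"z": 0,"yaw": 0,"jaw": -1}
    - {"x": 0.155,"y": -0.001,"z": 0,"yaw": 0,"jaw": -1}
    - {"x": 0.185,"y": -0.001,"z": 0,"yaw": 0,"jaw": -1}
    - {"x": 0.194,"y": -0.001,"z": 0,"yaw": 0,"jaw": -1}
    - {"x": 0.194,"y": -0.001,"z": 0,"yaw": 0,"jaw": -1}
    - {"x": 0.194,"y": -0.001,"z": 0.025,"yaw": 0,"jaw": -1}
    - {"x": 0.194,"y": -0.001,"z": 0.05,"yaw": 0,"jaw": -1}
    - {"x": 0.194,"y": -0.001,"z": 0.066,"yaw": 0,"jaw": -1}
    - {"x": 0.194,"y": -0.001,"z": 0.068,"yaw": 0,"jaw": -1}
    - {"x": 0.194,"y": -0.001,"z": 0.068,"yaw": 0,"jaw": -1}

```text
time: 14.22
position: [0.6481, -0.1206, 0.1499]
tool_rot: [-3.137, 0.004, 0.602]
ft_force: [-0.4, 0.2, 0.6]
opening: 0.0006
grip_force: 0.0
```

Call:
move_arm:
  steps:
    - {"x": 0.002,"y": 0.001,"z": 0.004,"yaw": 0,"jaw": -1}
    - {"x": 0.002,"y": 0.001,"z": 0.008,"yaw": 0,"jaw": -1}
    - {"x": 0.002,"y": 0.001,"z": 0.012,"yaw": 0,"jaw": -1}
    - {"x": 0.002,"y": 0.001,"z": 0.016,"yaw": 0,"jaw": -1}
    - {"x": 0.002,"y": 0.001,"z": 0.02,"yaw": 0,"jaw": -1}
    - {"x": 0.002,"y": 0.001,"z": 0.024,"yaw": 0,"jaw": -1}
    - {"x": 0.002,"y": 0.001,"z": 0.028,"yaw": 0,"jaw": -1}
    - {"x": 0.002,"y": 0.001,"z": 0.032,"yaw": 0,"jaw": -1}
    - {"x": 0.002,"y": 0.001,"z": 0.036,"yaw": 0,"jaw": -1}
    - {"x": 0.002,"y": 0.001,"z": 0.04,"yaw": 0,"jaw": -1}

```text
time: 15.05
position: [0.6527, -0.1198, 0.1118]
tool_rot: [-3.141, 0.0, 0.603]
ft_force: [0.9, 0.4, 0.9]
opening: 0.0002
grip_force: 0.4
```

Call:
move_arm:
  steps:
    - {"x": 0,"y": 0,"z": 0.004,"yaw": 0,"jaw": -1}
    - {"x": 0,"y": 0,"z": 0.008,"yaw": 0,"jaw": -1}
    - {"x": 0,"y": 0,"z": 0.012,"yaw": 0,"jaw": -1}
    - {"x": 0,"y": 0,"z": 0.016,"yaw": 0,"jaw": -1}
    - {"x": 0,"y": 0,"z": 0.02,"yaw": 0,"jaw": -1}
    - {"x": 0,"y": 0,"z": 0.024,"yaw": 0,"jaw": -1}
    - {"x": 0,"y": 0,"z": 0.028,"yaw": 0,"jaw": -1}
    - {"x": 0,"y": 0,"z": 0.032,"yaw": 0,"jaw": -1}
    - {"x": 0,"y": 0,"z": 0.032,"yaw": 0,"jaw": -1}

```text
time: 15.8
position: [0.6523, -0.1199, 0.0793]
tool_rot: [-3.141, 0.001, 0.603]
ft_force: [0.0, -0.9, 1.2]
opening: 0.0006
grip_force: 0.2
```

Call:
move_arm:
  steps:
    - {"x": 0,"y": 0,"z": 0.001,"yaw": 0,"jaw": -1}
    - {"x": 0,"y": 0,"z": 0.002,"yaw": 0,"jaw": -1}
    - {"x": 0,"y": 0,"z": 0.003,"yaw": 0,"jaw": -1}
    - {"x": 0,"y": 0,"z": 0.004,"yaw": 0,"jaw": -1}
    - {"x": 0,"y": 0,"z": 0.004,"yaw": 0,"jaw": -1}

```text
time: 16.22
position: [0.6529, -0.1199, 0.0764]
tool_rot: [3.142, 0.0, 0.603]
ft_force: [-0.1, 0.3, 1.0]
opening: 0.0004
grip_force: 0.4
```

Call:
move_arm:
  steps:
    - {"x": 0,"y": 0,"z": 0.001,"yaw": 0,"jaw": -1}
    - {"x": 0,"y": 0,"z": 0.002,"yaw": 0,"jaw": -1}
    - {"x": 0,"y": 0,"z": 0.003,"yaw": 0,"jaw": -1}
    - {"x": 0,"y": 0,"z": 0.003,"yaw": 0,"jaw": -1}

```text
time: 16.55
position: [0.6531, -0.1199, 0.0736]
tool_rot: [3.141, -0.0, 0.604]
ft_force: [0.1, 0.4, 2.5]
opening: 0.0002
grip_force: 1.1
```

Call:
move_arm:
  steps:
    - {"x": 0,"y": 0,"z": 0.001,"yaw": 0,"jaw": -1}
    - {"x": 0,"y": 0,"z": 0.002,"yaw": 0,"jaw": -1}
    - {"x": 0,"y": 0,"z": 0.003,"yaw": 0,"jaw": -1}
    - {"x": 0,"y": 0,"z": 0.003,"yaw": 0,"jaw": -1}

```text
time: 16.88
position: [0.6533, -0.1199, 0.0709]
tool_rot: [3.141, -0.001, 0.603]
ft_force: [-0.1, 0.0, 4.4]
opening: 0.0004
grip_force: 1.9
```

Call:
move_arm:
  steps:
    - {"x": 0,"y": 0,"z": 0.001,"yaw": 0,"jaw": -1}
    - {"x": 0,"y": 0,"z": 0.002,"yaw": 0,"jaw": -1}
    - {"x": 0,"y": 0,"z": 0.002,"yaw": 0,"jaw": -1}

```text
time: 17.13
position: [0.654, -0.12, 0.0699]
tool_rot: [3.14, -0.002, 0.603]
ft_force: [-0.3, 1.1, 7.6]
opening: 0.0007
grip_force: 3.1
```

Call:
move_arm:
  steps:
    - {"x": 0,"y": 0,"z": 0.001,"yaw": 0,"jaw": -1}
    - {"x": 0,"y": 0,"z": 0.002,"yaw": 0,"jaw": -1}
    - {"x": 0,"y": 0,"z": 0.003,"yaw": 0,"jaw": -1}
    - {"x": 0,"y": 0,"z": 0.003,"yaw": 0,"jaw": -1}

```text
time: 17.47
position: [0.6548, -0.1201, 0.0681]
tool_rot: [3.138, -0.003, 0.604]
ft_force: [-0.7, 1.6, 10.6]
opening: 0.0004
grip_force: 4.3
```

Call:
move_arm:
  steps:
    - {"x": 0,"y": 0,"z": -0.02,"yaw": 0,"jaw": -1}
    - {"x": 0,"y": 0,"z": -0.055,"yaw": 0,"jaw": -1}
    - {"x": 0,"y": 0,"z": -0.09,"yaw": 0,"jaw": -1}
    - {"x": 0,"y": 0,"z": -0.125,"yaw": 0,"jaw": -1}
    - {"x": -0.03,"y": 0,"z": -0.155,"yaw": 0,"jaw": -1}
    - {"x": -0.07,"y": 0,"z": -0.155,"yaw": 0,"jaw": 1}
    - {"x": -0.11,"y": 0,"z": -0.155,"yaw": 0,"jaw": 1}
    - {"x": -0.15,"y": 0,"z": -0.155,"yaw": 0,"jaw": 1}
    - {"x": -0.16,"y": 0,"z": -0.155,"yaw": 0,"jaw": 1}
    - {"x": -0.16,"y": 0,"z": -0.155,"yaw": 0,"jaw": 1}
    - {"x": -0.16,"y": 0,"z": -0.155,"yaw": 0,"jaw": 1}
    - {"x": -0.16,"y": 0,"z": -0.155,"yaw": 0,"jaw": 1}

```text
time: 18.47
position: [0.5221, -0.21, 0.2201]
tool_rot: [-3.141, -0.001, 0.604]
ft_force: [0.3, -1.0, -0.6]
opening: 0.0436
grip_force: 0.0
```

```bash
python3 - <<'E'
from h import *
c=get_calibration("wrist");w=camera("wrist");a=camera("scene");cs=get_calibration("scene")
f=lambda im,u,v,r:cv2.resize(im[max(v-r,0):v+r,u-r:u+r,::-1],(400,400),interpolation=cv2.INTER_CUBIC)
cv2.imwrite("pics/m7.png",np.hstack([f(a,206,228,36),f(w,260,120,120)]))
print(get_obs()["position"],get_obs()["tool_rot"]);print("w",blobs(mask(w,*RED),amin=50)[0]);print("s",blobs(mask(a,*RED),(180,190,240,270),amin=5)[0])
ax=np.array([.5957,-.1576]);u=np.array([np.cos(.604),np.sin(.604)])
for s in(1,-1):
  for q in(1.0,1.2,1.3,1.4):
    e=np.radians(50)-q; p=[np.array([*(ax+s*(.0325+r*np.cos(e)-.003*np.sin(e))*u),.066+r*np.sin(e)+.003*np.cos(e)]) for r in(.070,.02)]
    print(s,q,*[np.round(proj(k,x),1) for k in(c,cs) for x in p])
E
```

```text
[ 0.52226772 -0.2097866   0.22011678] [-3.14120346e+00 -3.46175763e-04  6.05260661e-01]
w [(751, np.float64(256.3), np.float64(39.1), np.int32(249), np.int32(15), np.int32(16), np.int32(49)), (654, np.float64(259.6), np.float64(163.2), np.int32(252), np.int32(140), np.int32(16), np.int32(47))]
s [(146, np.float64(214.2), np.float64(259.3), np.int32(208), np.int32(248), np.int32(14), np.int32(22)), (28, np.float64(195.9), np.float64(221.8), np.int32(193), np.int32(220), np.int32(7), np.int32(5))]
1 1.0 [257.6  -5.9] [257.5  47.3] [218.3 267.6] [212.  251.8]
1 1.2 [257.6   2.7] [257.6  48.6] [218.2 270. ] [212.  252.7]
1 1.3 [257.7   7.7] [257.6  49.6] [218.  270.8] [212. 253.]
1 1.4 [257.7  13.1] [257.6  50.8] [217.7 271.4] [212.  253.3]
-1 1.0 [257.5 194.8] [257.5 152.4] [194.8 213.5] [199.9 224. ]
-1 1.2 [257.6 189.9] [257.5 151.7] [195.4 217.3] [200. 225.]
-1 1.3 [257.6 186.8] [257.5 151.1] [195.8 219.4] [200.1 225.6]
-1 1.4 [257.6 183.4] [257.6 150.4] [196.3 221.5] [200.2 226.2]
```

View pics/m7.png

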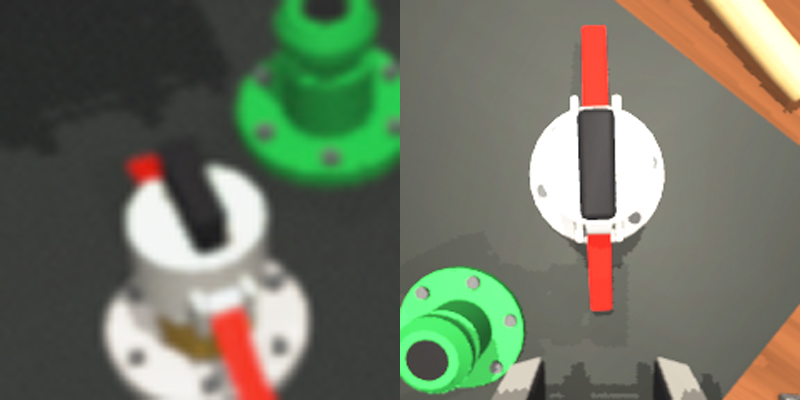

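Both arms look down, but b might be about 0.05 rad short of its stop (tip row 187 against 183–187). With a now locked, I'll press b again, harder.

Call:
move_arm:
  steps:
    - {"x": 0.022,"y": 0.001,"z": 0,"yaw": 0,"jaw": -1}
    - {"x": 0.022,"y": 0.001,"z": 0,"yaw": 0,"jaw": -1}
    - {"x": 0.022,"y": 0.001,"z": 0,"yaw": 0,"jaw": -1}
    - {"x": 0.022,"y": 0.001,"z": 0,"yaw": 0,"jaw": -1}
    - {"x": 0.022,"y": 0.001,"z": 0,"yaw": 0,"jaw": -1}
    - {"x": 0.022,"y": 0.001,"z": 0.03,"yaw": 0,"jaw": -1}
    - {"x": 0.022,"y": 0.001,"z": 0.06,"yaw": 0,"jaw": -1}
    - {"x": 0.022,"y": 0.001,"z": 0.09,"yaw": 0,"jaw": -1}
    - {"x": 0.022,"y": 0.001,"z": 0.115,"yaw": 0,"jaw": -1}
    - {"x": 0.022,"y": 0.001,"z": 0.13,"yaw": 0,"jaw": -1}
    - {"x": 0.022,"y": 0.001,"z": 0.135,"yaw": 0,"jaw": -1}
    - {"x": 0.022,"y": 0.001,"z": 0.135,"yaw": 0,"jaw": -1}

```text
time: 19.57
position: [0.5384, -0.1987, 0.0838]
tool_rot: [-3.138, 0.002, 0.603]
ft_force: [0.6, -0.0, -0.4]
opening: 0.0006
grip_force: 0.0
```

Call:
move_arm:
  steps:
    - {"x": 0,"y": 0,"z": 0.003,"yaw": 0,"jaw": -1}
    - {"x": 0,"y": 0,"z": 0.006,"yaw": 0,"jaw": -1}
    - {"x": 0,"y": 0,"z": 0.009,"yaw": 0,"jaw": -1}
    - {"x": 0,"y": 0,"z": 0.012,"yaw": 0,"jaw": -1}
    - {"x": 0,"y": 0,"z": 0.014,"yaw": 0,"jaw": -1}
    - {"x": 0,"y": 0,"z": 0.014,"yaw": 0,"jaw": -1}

```text
time: 20.07
position: [0.5409, -0.1997, 0.0727]
tool_rot: [3.139, -0.001, 0.604]
ft_force: [0.0, -0.3, 4.6]
opening: 0.0005
grip_force: 2.1
```

Call:
move_arm:
  steps:
    - {"x": 0,"y": 0,"z": 0.001,"yaw": 0,"jaw": -1}
    - {"x": 0,"y": 0,"z": 0.002,"yaw": 0,"jaw": -1}
    - {"x": 0,"y": 0,"z": 0.003,"yaw": 0,"jaw": -1}
    - {"x": 0,"y": 0,"z": 0.003,"yaw": 0,"jaw": -1}

```text
time: 20.4
position: [0.5417, -0.1998, 0.0709]
tool_rot: [3.138, -0.002, 0.604]
ft_force: [-0.8, -0.1, 8.9]
opening: 0.0005
grip_force: 3.6
```

Call:
move_arm:
  steps:
    - {"x": 0,"y": 0,"z": 0.001,"yaw": 0,"jaw": -1}
    - {"x": 0,"y": 0,"z": 0.002,"yaw": 0,"jaw": -1}
    - {"x": 0,"y": 0,"z": 0.003,"yaw": 0,"jaw": -1}
    - {"x": 0,"y": 0,"z": 0.004,"yaw": 0,"jaw": -1}
    - {"x": 0,"y": 0,"z": 0.004,"yaw": 0,"jaw": -1}

```text
time: 20.82
position: [0.5427, -0.2002, 0.069]
tool_rot: [3.136, -0.003, 0.604]
ft_force: [-3.3, 1.6, 17.8]
opening: 0.0001
grip_force: 7.5
```

Call:
move_arm:
  steps:
    - {"x": 0,"y": 0,"z": -0.02,"yaw": 0,"jaw": -1}
    - {"x": 0,"y": 0,"z": -0.055,"yaw": 0,"jaw": -1}
    - {"x": 0,"y": 0,"z": -0.09,"yaw": 0,"jaw": -1}
    - {"x": -0.02,"y": 0,"z": -0.125,"yaw": 0,"jaw": 1}
    - {"x": -0.022,"y": 0,"z": -0.155,"yaw": 0,"jaw": 1}
    - {"x": -0.022,"y": 0,"z": -0.155,"yaw": 0,"jaw": 1}
    - {"x": -0.022,"y": 0,"z": -0.155,"yaw": 0,"jaw": 1}
    - {"x": -0.022,"y": 0,"z": -0.155,"yaw": 0,"jaw": 1}
    - {"x": -0.022,"y": 0,"z": -0.155,"yaw": 0,"jaw": 1}
    - {"x": -0.022,"y": 0,"z": -0.155,"yaw": 0,"jaw": 1}
    - {"x": -0.022,"y": 0,"z": -0.155,"yaw": 0,"jaw": 1}

```text
time: 21.73
position: [0.5209, -0.2109, 0.2175]
tool_rot: [-3.138, 0.002, 0.604]
ft_force: [0.5, 0.6, -0.0]
opening: 0.0504
grip_force: 0.0
```

```bash
python3 - <<'E'
from h import *
c=get_calibration("wrist");w=camera("wrist");a=camera("scene");cs=get_calibration("scene")
cv2.imwrite("pics/w8.png",w[...,::-1])
print(get_obs()["position"],get_obs()["tool_rot"],get_obs()["ft_force"]);print("w",blobs(mask(w,*RED),amin=50)[0]);print("s",blobs(mask(a,*RED),(180,190,240,270),amin=5)[0])
ax=np.array([.5957,-.1576]);u=np.array([np.cos(.604),np.sin(.604)])
for s in(1,-1):
  for q in(1.2,1.3,1.4):
    e=np.radians(50)-q; x=np.array([*(ax+s*(.0325+.07*np.cos(e)-.003*np.sin(e))*u),.066+.07*np.sin(e)+.003*np.cos(e)])
    print(s,q,*[np.round(proj(k,x),1) for k in(c,cs)])
g=cv2.cvtColor(w,cv2.COLOR_RGB2GRAY)
for s in(-1,1): print("handle end",proj(c,np.array([*(ax+s*.028*u),.122])))
b,_=blobs(cv2.inRange(g[70:165,235:285],0,70));print([(x[0],x[3]+235,x[4]+70,x[5],x[6]) for x in b[:2]])
E
```

```text
[ 0.52128864 -0.21113577  0.21821652] [-3.13955383e+00  9.06890568e-04  6.03683236e-01] [-0.38307439  0.04079881  0.38788103]
w [(958, np.float64(256.0), np.float64(31.3), np.int32(248), np.int32(2), np.int32(18), np.int32(60)), (638, np.float64(260.2), np.float64(160.5), np.int32(253), np.int32(139), np.int32(15), np.int32(45))]
s [(151, np.float64(214.9), np.float64(259.3), np.int32(208), np.int32(247), np.int32(15), np.int32(23)), (21, np.float64(195.8), np.float64(222.4), np.int32(193), np.int32(221), np.int32(7), np.int32(4))]
1 1.2 [258.   -0.5] [218.2 270. ]
1 1.3 [258.    4.6] [218.  270.8]
1 1.4 [258.1  10.1] [217.7 271.4]
-1 1.2 [258.  188.9] [195.4 217.3]
-1 1.3 [258.  185.8] [195.8 219.4]
-1 1.4 [258.  182.4] [196.3 221.5]
handle end [257.43900846 128.99457709]
handle end [257.41565297  59.59392672]
[(273, np.int32(247), np.int32(70), np.int32(23), np.int32(60))]
```

The numbers show b at its stop, but pressing it at 18 N lifted arm a back to about 1.2 rad. I'll press a again gently, at about 4 N.

Call:
move_arm:
  steps:
    - {"x": 0.035,"y": 0,"z": 0,"yaw": 0,"jaw": -1}
    - {"x": 0.075,"y": 0,"z": 0,"yaw": 0,"jaw": -1}
    - {"x": 0.115,"y": -0.001,"z": 0,"yaw": 0,"jaw": -1}
    - {"x": 0.145,"y": -0.002,"z": 0,"yaw": 0,"jaw": -1}
    - {"x": 0.16,"y": -0.002,"z": 0,"yaw": 0,"jaw": -1}
    - {"x": 0.16,"y": -0.002,"z": 0,"yaw": 0,"jaw": -1}
    - {"x": 0.16,"y": -0.002,"z": 0.03,"yaw": 0,"jaw": -1}
    - {"x": 0.16,"y": -0.002,"z": 0.06,"yaw": 0,"jaw": -1}
    - {"x": 0.16,"y": -0.002,"z": 0.09,"yaw": 0,"jaw": -1}
    - {"x": 0.16,"y": -0.002,"z": 0.115,"yaw": 0,"jaw": -1}
    - {"x": 0.16,"y": -0.002,"z": 0.118,"yaw": 0,"jaw": -1}
    - {"x": 0.16,"y": -0.002,"z": 0.118,"yaw": 0,"jaw": -1}

```text
time: 22.83
position: [0.6497, -0.1192, 0.0988]
tool_rot: [-3.137, 0.004, 0.603]
ft_force: [0.3, -0.5, 0.7]
opening: 0.0003
grip_force: 0.0
```

Call:
move_arm:
  steps:
    - {"x": 0,"y": 0,"z": 0.003,"yaw": 0,"jaw": -1}
    - {"x": 0,"y": 0,"z": 0.006,"yaw": 0,"jaw": -1}
    - {"x": 0,"y": 0,"z": 0.009,"yaw": 0,"jaw": -1}
    - {"x": 0,"y": 0,"z": 0.012,"yaw": 0,"jaw": -1}
    - {"x": 0,"y": 0,"z": 0.015,"yaw": 0,"jaw": -1}
    - {"x": 0,"y": 0,"z": 0.018,"yaw": 0,"jaw": -1}
    - {"x": 0,"y": 0,"z": 0.018,"yaw": 0,"jaw": -1}

```text
time: 23.42
position: [0.6518, -0.1189, 0.0827]
tool_rot: [-3.141, 0.001, 0.604]
ft_force: [-0.5, -0.6, -0.3]
opening: 0.0005
grip_force: 0.0
```

Call:
move_arm:
  steps:
    - {"x": 0,"y": 0,"z": 0.001,"yaw": 0,"jaw": -1}
    - {"x": 0,"y": 0,"z": 0.002,"yaw": 0,"jaw": -1}
    - {"x": 0,"y": 0,"z": 0.003,"yaw": 0,"jaw": -1}
    - {"x": 0,"y": 0,"z": 0.003,"yaw": 0,"jaw": -1}

```text
time: 23.75
position: [0.6524, -0.1191, 0.0805]
tool_rot: [3.141, -0.0, 0.604]
ft_force: [-0.2, -0.8, 1.0]
opening: 0.0005
grip_force: 0.4
```

Call:
move_arm:
  steps:
    - {"x": 0,"y": 0,"z": 0.001,"yaw": 0,"jaw": -1}
    - {"x": 0,"y": 0,"z": 0.002,"yaw": 0,"jaw": -1}
    - {"x": 0,"y": 0,"z": 0.003,"yaw": 0,"jaw": -1}
    - {"x": 0,"y": 0,"z": 0.003,"yaw": 0,"jaw": -1}

```text
time: 24.08
position: [0.6523, -0.1192, 0.0773]
tool_rot: [3.141, -0.0, 0.603]
ft_force: [-0.4, -0.0, 1.1]
opening: 0.0003
grip_force: 0.5
```

Call:
move_arm:
  steps:
    - {"x": 0,"y": 0,"z": 0.001,"yaw": 0,"jaw": -1}
    - {"x": 0,"y": 0,"z": 0.002,"yaw": 0,"jaw": -1}
    - {"x": 0,"y": 0,"z": 0.002,"yaw": 0,"jaw": -1}
    - {"x": 0,"y": 0,"z": 0.002,"yaw": 0,"jaw": -1}

```text
time: 24.42
position: [0.6523, -0.1191, 0.0754]
tool_rot: [3.142, -0.0, 0.603]
ft_force: [-0.8, -0.1, 0.7]
opening: -0.0002
grip_force: 0.3
```

Call:
move_arm:
  steps:
    - {"x": 0,"y": 0,"z": 0.0005,"yaw": 0,"jaw": -1}
    - {"x": 0,"y": 0,"z": 0.001,"yaw": 0,"jaw": -1}
    - {"x": 0,"y": 0,"z": 0.001,"yaw": 0,"jaw": -1}

```text
time: 24.67
position: [0.6523, -0.1191, 0.0745]
tool_rot: [3.142, -0.0, 0.603]
ft_force: [-1.1, -0.2, 1.7]
opening: 0.0003
grip_force: 0.8
```

Call:
move_arm:
  steps:
    - {"x": 0,"y": 0,"z": 0.0005,"yaw": 0,"jaw": -1}
    - {"x": 0,"y": 0,"z": 0.001,"yaw": 0,"jaw": -1}
    - {"x": 0,"y": 0,"z": 0.001,"yaw": 0,"jaw": -1}

```text
time: 24.92
position: [0.6524, -0.1191, 0.0736]
tool_rot: [3.141, -0.0, 0.604]
ft_force: [-0.4, 0.6, 2.4]
opening: 0.0002
grip_force: 1.1
```

Call:
move_arm:
  steps:
    - {"x": 0,"y": 0,"z": 0.001,"yaw": 0,"jaw": -1}
    - {"x": 0,"y": 0,"z": 0.001,"yaw": 0,"jaw": -1}
    - {"x": 0,"y": 0,"z": -0.02,"yaw": 0,"jaw": -1}
    - {"x": 0,"y": 0,"z": -0.055,"yaw": 0,"jaw": -1}
    - {"x": 0,"y": 0,"z": -0.09,"yaw": 0,"jaw": -1}
    - {"x": 0,"y": 0,"z": -0.125,"yaw": 0,"jaw": -1}
    - {"x": -0.03,"y": 0,"z": -0.15,"yaw": 0,"jaw": -1}
    - {"x": -0.07,"y": 0,"z": -0.15,"yaw": 0,"jaw": -1}
    - {"x": -0.11,"y": 0,"z": -0.15,"yaw": 0,"jaw": 1}
    - {"x": -0.15,"y": 0,"z": -0.15,"yaw": 0,"jaw": 1}
    - {"x": -0.17,"y": 0,"z": -0.15,"yaw": 0,"jaw": 1}
    - {"x": -0.17,"y": 0,"z": -0.15,"yaw": 0,"jaw": 1}

```text
time: 25.92
position: [0.5089, -0.2173, 0.2227]
tool_rot: [-3.14, 0.002, 0.599]
ft_force: [-0.2, -0.7, 1.0]
opening: 0.0234
grip_force: 0.0
```

Call:
move_arm:
  steps:
    - {"x": 0,"y": 0,"z": 0,"yaw": 0,"jaw": 1}
    - {"x": 0,"y": 0,"z": 0,"yaw": 0,"jaw": 1}
    - {"x": 0,"y": 0,"z": 0,"yaw": 0,"jaw": 1}
    - {"x": 0,"y": 0,"z": 0,"yaw": 0,"jaw": 1}

```text
time: 26.25
position: [0.5132, -0.2147, 0.2232]
tool_rot: [-3.141, -0.0, 0.605]
ft_force: [-0.5, 0.2, 0.0]
opening: 0.05
grip_force: 0.0
```

```bash
cat > chk.py <<'E'
from h import *
c=get_calibration("wrist");w=camera("wrist");cs=get_calibration("scene");a=camera("scene");print(get_obs()["time"],np.round(get_obs()["position"],4))
ax=np.array([.5957,-.1576]);u=np.array([np.cos(.604),np.sin(.604)])
print("w",[tuple(map(float,x)) for x in blobs(mask(w,*RED),amin=50)[0]]);print("s",[tuple(map(float,x)) for x in blobs(mask(a,*RED),(180,190,240,290),amin=5)[0]])
for s in(1,-1):
  for q in(1.2,1.3,1.4):
    e=np.radians(50)-q; x=np.array([*(ax+s*(.0325+.07*np.cos(e)-.003*np.sin(e))*u),.066+.07*np.sin(e)+.003*np.cos(e)])
    print(s,q,*[np.round(proj(k,x),1) for k in(c,cs)])
g=cv2.cvtColor(w,cv2.COLOR_RGB2GRAY)
r0=int(proj(c,np.array([*ax,.122]))[1])
print("handle ends pred",[np.round(proj(c,np.array([*(ax+s*.028*u),z])),1) for s,z in((1,.122),(1,.094),(-1,.122))])
col=g[max(r0-75,0):r0+75,254].astype(int);print("dark rows",[(i+max(r0-75,0)) for i in range(1,len(col)) if (col[i]<90)!=(col[i-1]<90)])
# cap side silhouette at the top rim, left/right pred
v=np.array([-u[1],u[0]]);print("rim pred",[np.round(proj(c,np.array([*(ax+d*.0325),.094])),1) for d in(v,-v,u,-u)])
rw=int(proj(c,np.array([*ax,.094]))[1]);row=g[rw,190:330].astype(int);print("row",rw,[(i+190) for i in range(1,140) if (row[i]>170)!=(row[i-1]>170)])
E
python3 chk.py
```

```text
26.35 [ 0.5131 -0.2149  0.2232]
w [(752.0, 256.8, 29.7, 249.0, 6.0, 17.0, 48.0), (637.0, 261.3, 152.6, 254.0, 131.0, 15.0, 45.0)]
s [(161.0, 214.7, 260.2, 208.0, 248.0, 14.0, 24.0), (20.0, 195.6, 222.4, 193.0, 221.0, 7.0, 4.0)]
1 1.2 [258.9  -7.1] [218.2 270. ]
1 1.3 [258.9  -1.8] [218.  270.8]
1 1.4 [258.9   3.7] [217.7 271.4]
-1 1.2 [258.5 181.2] [195.4 217.3]
-1 1.3 [258.5 178.3] [195.8 219.4]
-1 1.4 [258.6 175. ] [196.3 221.5]
handle ends pred [array([258.7,  50.3]), array([258.7,  57.7]), array([258.6, 119.2])]
dark rows [54, 70, 77, 78, 81, 82, 117, 121]
rim pred [array([224.8,  89.2]), array([292.6,  89.4]), array([258.8,  52.4]), array([258.6, 124.2])]
row 89 [219, 249, 271, 299]
```

```bash
python3 - <<'E'
from h import *
w8=camera("wrist");c8=get_calibration("wrist")
ax=np.array([.5957,-.1576]);u=np.array([np.cos(.604),np.sin(.604)]);v=np.array([-u[1],u[0]])
for n,im,c in(("w4",cv2.imread("pics/w4.png")[...,::-1].copy(),dict(np.load("w4.npz"))),("w6",cv2.imread("pics/w6.png")[...,::-1].copy(),dict(np.load("w6.npz"))),("now",w8,c8)):
    g=cv2.cvtColor(im,cv2.COLOR_RGB2GRAY)
    P=lambda x,y,z:proj(c,np.array([*(ax+x*u+y*v),z]))
    ct=P(0,0,.122);m=cv2.inRange(g,0,85);k=np.zeros_like(m);x0,y0=map(int,ct);k[max(0,y0-44):y0+44,x0-22:x0+22]=255
    b,l=blobs(cv2.morphologyEx(m&k,cv2.MORPH_OPEN,np.ones((5,5))),amin=200)
    print(n,"handle box",[(int(q[3]),int(q[4]),int(q[3]+q[5]),int(q[4]+q[6])) for q in b],"pred",np.round([P(.028,0,.122)[1],P(.028,0,.094)[1],P(-.028,0,.122)[1]],1),"cols",np.round([P(0,.01,.122)[0],P(0,-.01,.122)[0]],1))
    # screws of pivots / cap rim front edge against red/brackets omitted; base rim via white extents
    ctr=P(0,0,.094);print("  rim pred rows",np.round([P(.0325,0,.094)[1],P(-.0325,0,.094)[1]],1))
    for dc in(-18,18):
        cc=int(ctr[0])+dc;colv=g[max(0,int(ctr[1])-60):int(ctr[1])+60,cc].astype(int);o=max(0,int(ctr[1])-60)
        print("  col",cc,[(i+o,int(colv[i]-colv[i-2])) for i in range(2,len(colv)) if abs(colv[i]-colv[i-2])>45])
E
```

```text
w4 handle box [] pred [102.7 104.7 166.9] cols [247.4 269.9]
  rim pred rows [ 99.8 167.1]
  col 240 [(96, 134), (97, 122), (167, -145), (168, -117)]
  col 276 [(95, 122), (96, 124), (167, -114), (168, -145), (169, -51)]
w6 handle box [(247, 15, 270, 91)] pred [12.5 24.2 86.4] cols [245.9 270.1]
  rim pred rows [18.6 95. ]
  col 240 [(26, 149), (27, 153), (90, -79), (91, -131), (93, 106), (94, 57), (111, -50), (112, -129), (113, -116)]
  col 276 [(25, 123), (26, 141), (91, -80), (92, -130), (94, 126), (112, -107), (113, -154), (114, -64)]
now handle box [] pred [ 49.8  57.2 118.7] cols [247.  270.2]
  rim pred rows [ 52.  123.8]
  col 240 [(58, 70), (59, 126), (60, 55), (133, -93), (134, -157), (135, -55)]
  col 276 [(58, 121), (59, 123), (134, -117), (135, -141)]
```

Both arms now read about 1.4 rad: the span is 170 px against 171 predicted. To check level, I'll touch the handle top near each end.

Call:
move_arm:
  steps:
    - {"x": 0.03,"y": 0,"z": 0,"yaw": 0,"jaw": -1}
    - {"x": 0.06,"y": 0,"z": 0,"yaw": 0,"jaw": -1}
    - {"x": 0.08,"y": 0,"z": 0,"yaw": 0,"jaw": -1}
    - {"x": 0.08,"y": 0,"z": 0,"yaw": 0,"jaw": -1}
    - {"x": 0.08,"y": 0,"z": 0,"yaw": 0,"jaw": -1}
    - {"x": 0.08,"y": 0,"z": 0.02,"yaw": 0,"jaw": -1}
    - {"x": 0.08,"y": 0,"z": 0.045,"yaw": 0,"jaw": -1}
    - {"x": 0.08,"y": 0,"z": 0.065,"yaw": 0,"jaw": -1}
    - {"x": 0.08,"y": 0,"z": 0.073,"yaw": 0,"jaw": -1}
    - {"x": 0.08,"y": 0,"z": 0.076,"yaw": 0,"jaw": -1}
    - {"x": 0.08,"y": 0,"z": 0.078,"yaw": 0,"jaw": -1}
    - {"x": 0.08,"y": 0,"z": 0.078,"yaw": 0,"jaw": -1}

```text
time: 27.4
position: [0.5785, -0.1707, 0.1463]
tool_rot: [3.14, -0.001, 0.603]
ft_force: [0.2, 0.1, -0.2]
opening: 0.0005
grip_force: 0.0
```

Call:
move_arm:
  steps:
    - {"x": 0,"y": 0,"z": 0.001,"yaw": 0,"jaw": -1}
    - {"x": 0,"y": 0,"z": 0.002,"yaw": 0,"jaw": -1}
    - {"x": 0,"y": 0,"z": 0.002,"yaw": 0,"jaw": -1}
    - {"x": 0,"y": 0,"z": 0.002,"yaw": 0,"jaw": -1}

```text
time: 27.73
position: [0.5787, -0.1704, 0.1443]
tool_rot: [3.14, -0.001, 0.604]
ft_force: [-0.1, -0.0, 0.8]
opening: 0.0006
grip_force: 0.8
```

Call:
move_arm:
  steps:
    - {"x": 0,"y": 0,"z": 0.001,"yaw": 0,"jaw": -1}
    - {"x": 0,"y": 0,"z": 0.001,"yaw": 0,"jaw": -1}
    - {"x": 0,"y": 0,"z": 0.001,"yaw": 0,"jaw": -1}

```text
time: 27.98
position: [0.5787, -0.1704, 0.1443]
tool_rot: [3.14, -0.001, 0.604]
ft_force: [-2.5, -0.4, 6.6]
opening: 0.0007
grip_force: 3.1
```

Call:
move_arm:
  steps:
    - {"x": 0,"y": 0,"z": -0.006,"yaw": 0,"jaw": -1}
    - {"x": 0.02,"y": 0,"z": -0.006,"yaw": 0,"jaw": -1}
    - {"x": 0.04,"y": 0,"z": -0.006,"yaw": 0,"jaw": -1}
    - {"x": 0.04,"y": 0,"z": -0.006,"yaw": 0,"jaw": -1}
    - {"x": 0.04,"y": 0,"z": -0.003,"yaw": 0,"jaw": -1}
    - {"x": 0.04,"y": 0,"z": -0.001,"yaw": 0,"jaw": -1}
    - {"x": 0.04,"y": 0,"z": -0.001,"yaw": 0,"jaw": -1}
    - {"x": 0.04,"y": 0,"z": -0.001,"yaw": 0,"jaw": -1}

```text
time: 28.65
position: [0.6111, -0.1475, 0.1443]
tool_rot: [3.141, -0.001, 0.603]
ft_force: [0.2, 2.0, 4.6]
opening: 0.0007
grip_force: 2.4
```

Call:
move_arm:
  steps:
    - {"x": 0,"y": 0,"z": 0.001,"yaw": 0,"jaw": -1}
    - {"x": 0,"y": 0,"z": 0.001,"yaw": 0,"jaw": -1}
    - {"x": 0,"y": 0,"z": 0.001,"yaw": 0,"jaw": -1}

```text
time: 28.9
position: [0.6112, -0.1475, 0.1443]
tool_rot: [3.141, -0.001, 0.603]
ft_force: [-1.0, 1.5, 9.8]
opening: 0.0005
grip_force: 4.3
```

Both handle ends touch at TCP z = 0.1443, so the cap is level and home. I'll retreat and do a last numeric check.

Call:
move_arm:
  steps:
    - {"x": 0,"y": 0,"z": -0.02,"yaw": 0,"jaw": -1}
    - {"x": 0,"y": 0,"z": -0.05,"yaw": 0,"jaw": -1}
    - {"x": -0.03,"y": 0,"z": -0.08,"yaw": 0,"jaw": 1}
    - {"x": -0.07,"y": 0,"z": -0.08,"yaw": 0,"jaw": 1}
    - {"x": -0.1,"y": 0,"z": -0.08,"yaw": 0,"jaw": 1}
    - {"x": -0.115,"y": 0,"z": -0.08,"yaw": 0,"jaw": 1}
    - {"x": -0.115,"y": 0,"z": -0.08,"yaw": 0,"jaw": 1}
    - {"x": -0.115,"y": 0,"z": -0.08,"yaw": 0,"jaw": 1}
    - {"x": -0.115,"y": 0,"z": -0.08,"yaw": 0,"jaw": 1}
    - {"x": -0.115,"y": 0,"z": -0.08,"yaw": 0,"jaw": 1}
    - {"x": -0.115,"y": 0,"z": -0.08,"yaw": 0,"jaw": 1}

```text
time: 29.82
position: [0.5172, -0.2119, 0.222]
tool_rot: [-3.141, -0.0, 0.605]
ft_force: [-0.0, 0.6, -0.8]
opening: 0.0569
grip_force: 0.0
```

```bash
python3 chk.py | head -9
```

```text
29.9167 [ 0.5171 -0.2121  0.2221]
w [(777.0, 256.9, 34.8, 249.0, 10.0, 17.0, 50.0), (622.0, 261.3, 157.1, 254.0, 136.0, 15.0, 44.0)]
s [(161.0, 214.7, 260.2, 208.0, 248.0, 14.0, 24.0), (20.0, 195.6, 222.4, 193.0, 221.0, 7.0, 4.0)]
1 1.2 [259.   -2.3] [218.2 270. ]
1 1.3 [259.    2.8] [218.  270.8]
1 1.4 [259.    8.3] [217.7 271.4]
-1 1.2 [258.6 185.3] [195.4 217.3]
-1 1.3 [258.6 182.3] [195.8 219.4]
-1 1.4 [258.6 179. ] [196.3 221.5]
```

```bash
python3 -c "
from station import job_done
print(job_done())"
```

```text
the job is handed in; nothing more can be done
None
```

The job is handed in at about 30 s: the coupling is home and level on the brass adaptor, both cam arms measure at their stops (about 1.4 rad, b first, then a), and the gripper is clear; a hard re-press of b (18 N) lifted a to about 1.2 rad, so I pressed a down again gently.

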